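# Unpin the drying box, crack its stuck lid and hold it ajar

## Robot

A 6-joint arm with a two-finger parallel gripper is mounted at the origin on the work surface; the furniture and walls round the work are solid. World frame = base frame: x ahead of the robot, y to its left, z up, the work surface at z = 0. Lengths are in mm, angles in rad, forces in N, time in s.
With the tool pointing down it reaches from about 350 to 975 mm from the base axis. Payload 7.1 kg.
Tool frame: the origin (TCP) lies midway between the tips of the shut fingers; the grasp point (between the pads) lies 19 mm behind it (ctrl.grasp_offset is the distance from the TCP to the grasp point, in mm); z points along the fingers, y is the line along which they close (so a half turn about z gives the same grasp; the last joint's range is limited). The gripper opens to 88 mm and grips with 3 to 60 N. Pads are 20 mm wide; open, the fingers measure 115 mm over their backs; the gripper's body (75 mm by 178 mm) begins 61 mm behind the grasp point.
Start: joints at [-1.284, 0.423, 1.63, -0, 1.089, -0.019], TCP at [188.178, -595.981, 222.675] pointing down, gripper open.
Joint ranges: [-3, 3], [-0.9, 2.11], [0.09, 2.58], [-1.31, 4.45], [0.11, 2.69], [-2.54, 2.54]. Speed limits (rad/s): [2.39, 2.39, 3.01, 3.14, 3.14, 3.14].

## Interface

Orientations are given as a rotation vector (axis times angle).
In Python, from workcell import ctrl gives the robot as it stands. The module is installed in compiled form; this text tells all that it offers.
- The arm moves only by the tool servo_tool, never from a script. Its argument "rows" is a list of rows, each a list of 7 numbers: the turn, a rotation vector about the tool's x, y, z as a fraction of full scale, then the shift along the tool's x, y, z as a fraction of full scale, then the finger opening in mm, from 0 to 87.8. A call has 1 to 10 rows; each row is the pose to reach, as a shift and turn from the pose commanded when the call began, along the tool's axes at that moment; what a row does not reach only later rows make up. Full scale, the value 1, is 20 cm for a shift and 1.5 rad for a turn. A row lasts 1/8 s, in which the tool goes at most 62.5 mm and 10.7 degrees, less where a joint would pass 70% of its speed; a pose out of reach is approached as far as the arm can. A call with a number of a shift or a turn outside -1 to 1 is refused whole. A call with a gripper value outside its range is refused whole. The fingers move at their own pace and stop on an object; the grip force is fixed at half the most. Time passes only in rows, so rows that repeat a pose let the fingers close. It gives the time, the measured TCP pose, the force, the opening and the grip force at its end, in the units of the state.
- ctrl.get_obs(): the state, without advancing time (a new reading comes with each control period).
- ctrl.get_image(name): name is "scene" or "top" or "wrist"; returns (picture, depth): 400x640x3 uint8, red, green, blue; 400x640 float32, mm along the optical axis (not along the pixel's ray), 0 where there is no reading.
- ctrl.camera_info(name): a dict with "intrinsics" (3x3 intrinsics, pixels), "R" (3x3) and "t" (3): a world point X has camera coordinates R X + t. Camera axes: x right, y down, z forward; pixel columns grow to the right and rows downward; lengths in mm; the calibration is good to about 2 mm. A picture is of the moment at which its call begins: read the wrist's pose just before it. camera_info takes no time and is no camera call; for the wrist camera it gives the pose at the moment of the call.
- ctrl.close_job(): hands the job in; it is judged then, once.
The state is a dict: "t": time; "qpos": joint angles; "qvel": joint speeds; "joint_torque": joint torques, N m; "ee_pos": TCP position; "orientation": TCP orientation; "ft_force": force on the tool from outside, world axes, zero at the start; "moment": the same for the moment, N m; "width": finger opening in mm; "grasp_force": force on a finger pad.
Only numpy, scipy, OpenCV 4.12 (cv2) and the standard library are available. Lean on these libraries where they do the work, as an engineer would, in place of code of your own. Each camera call takes 0.05 s, during which the arm holds its last target. There are 200 camera calls.

## Task

The carved stone in the drying box has to meet the room air gradually: draw the locking pin out of the bracket on the front of the box, lay it in the open notch beside its bore with the knob towards you and let go of it, then pull the lid up until the stuck seal lets go. Do not let the lid fly open: keep hold of it and finish while holding the lid still and just ajar, its front edge about 3 cm up. Leave the other things on the table where they are.

Things in the scene. Friction and masses are not known exactly. Their poses are not given: they have to be found in the camera images.
- drying_box: Drying box, heavy, fixed: grey sheet-metal box on rubber feet, 150 deep (its x), 230 wide (its y), rim at 105 mm, a round dial on its front, a window lid hinged at its back. Origin: centre of its underside, at table height; z up, x from the front (x = -75, facing the robot, turned by up to 0.3 rad) to the back. A steel bracket on its front carries the pin.
- pin: Loose locking pin, 45 g, level through the bracket's bores and the lid's tongue between them: it locks the lid. Origin on its axis at the shoulder (knob meets shank); x along the shank to the tip, as the box's x when found. Shank 10 mm thick, 42 long, end chamfered; round black knob 20 across, 26 long (x = -26 to 0), towards the robot, pinched from above. Slides out freely along -x.
- pin_tip (a point): End of the pin's shank, on its axis, 42 mm from the shoulder. The pin balances 12 mm from its shoulder.
- bore (a point): Bore's mouth in the outer (robot-side) face of the bracket's front plate, at box x = -117, y = 0, 85 mm above the table; axes as the box's. Two upright plates 6 mm thick, 62 to 100 mm above the table, outer faces at x = -117 and rear one's back at -85 mm, each with a round 12.5 mm bore on this axis. As found the pin's shoulder is 2 to 8 mm in front of this point.
- notch (a point): Where the parked pin's axis passes the front plate's outer face: 45 mm to the box's +y side of the bore, 80 mm above the table; axes as the box's. Both plates have here an open-topped notch 14 mm wide, floor 75 and top 100 mm above the table. The parked pin lies level in both along the box's x, knob to the robot, shoulder 0 to 11 mm in front of this point (further out it tips).
- lid_angle (a joint): Opening angle of the lid, rad: 0 shut, growing as the front edge rises; 1.5 at most. The lid weighs about 0.55 kg and falls back when let go. Its rubber lip seal sticks: the pull needed straight up at the knob jumps to 14 to 18 N within 1 mm, fades away as the front edge rises 8 mm, and is then 1 to 4.5 N, the lid's weight; the hand must carry it. 0.19 rad raises the front edge 30 mm.
- lid_hinge (a point): Middle of the lid's hinge line, which runs along the box's y at box x = +81 mm, 108 mm above the table. The lid's front edge is 161 mm from it.
- lid: Hinged lid: aluminium frame round a clear window, top 118 mm above the table when shut. Origin on the hinge line (as lid_hinge), axes as the box's when shut. A black turned knob stands on its front rail, 133 mm in front of the hinge line, y = 0: neck 17 mm across, round head 30 to 32 mm across from 19 to 34 mm above the lid's top, top of the knob 41 mm above it.
- knob_grip (a point): Middle of the lid knob's head, on its axis, 28 mm above the lid's top (146 mm above the table when shut): where to pinch it from above. Moves with the lid.
- sanding_block: Bystander, loose: tan cork sanding block, 58 x 95 x 26 mm, right of the box. Origin under its middle.
- pumice: Bystander, loose: pale rough pumice stone, 45 x 68 x 27 mm, left of the box. Origin under its middle.
- tape_roll: Bystander, loose: roll of paper tape lying flat, 54 mm across, 19 mm high, in front and to the right of the box. Origin under its middle.
- pebble_white: Bystander, loose: white pebble, 62 x 87 x 40 mm, left of the box. Origin under its middle.
- chisel: Bystander, loose: small wooden-handled chisel, 166 mm long, lying on the table, right of the middle. Origin under its middle.
- marker: Bystander, loose: marker pen, 125 mm long, lying on the table between robot and box. Origin under its middle.

How it is judged:
By the outcome, as a careful person would: the job done as asked, in the order asked, and still so for the second after the job is handed in, while the arm keeps its last pose, push and grip.
It also fails if it takes over 58 s, if anything falls off the work surface, if the arm or the gripper's body presses on something with over 40 N, if the wrist force passes 120 N, or if a joint passes its speed limit or range.

## Working session

There is one attempt and no reset: what is moved stays moved. The work goes in short steps, Python scripts to look and compute and a tool call to move; the robot and the scene stay as the last step left them, time stands still between calls to the robot, and variables do not carry over. Pictures are saved under pics/ and viewed, at most 10 in all, crops included, and the job is handed in when it is done.

Besides the shell and the picture viewer there is one more tool, called after "Emit:" by a JSON object that holds its "api" and its "payload", one argument or row to a line. servo_tool: Moves the arm, as the interface text tells. Its arguments: {"type":"object","properties":{"rows":{"type":"array","items":{"type":"array","items":{"type":"number"}}}},"required":["rows"]}

```bash
mkdir -p pics; cat > h.py <<'E'
import numpy as np, cv2
from scipy.spatial.transform import Rotation as Ro
from workcell import ctrl
def shot(n,f):
    ci=ctrl.camera_info(n); im,d=ctrl.get_image(n)
    cv2.imwrite('pics/%s.png'%f,im[:,:,::-1]); np.savez('pics/%s.npz'%f,im=im,d=d,K=ci['intrinsics'],R=ci['R'],t=ci['t'])
def cloud(f):
    z=np.load('pics/%s.npz'%f); K,R,t,d=z['K'],z['R'],z['t'],z['d']
    v,u=np.mgrid[:d.shape[0],:d.shape[1]]
    c=np.stack([(u-K[0,2])/K[0,0]*d,(v-K[1,2])/K[1,1]*d,d],-1)
    X=(c-t)@R; X[d==0]=np.nan
    return z['im'],X
E
python3 - <<'E'
from h import *
shot('scene','s0');shot('top','t0')
im=np.vstack([cv2.imread('pics/s0.png'),cv2.imread('pics/t0.png')]); cv2.imwrite('pics/st0.png',cv2.resize(im,(480,600)))
o=ctrl.get_obs();print(o['t'],o['ee_pos'],o['orientation'],o['ft_force'])
E
```

```text
0.1 [ 188.0270672  -595.51783372  221.99500143] [-3.10356804e+00 -4.78205039e-01  2.69916231e-04] [0.30992922 0.98541635 0.39553195]
```

View pics/t0.png

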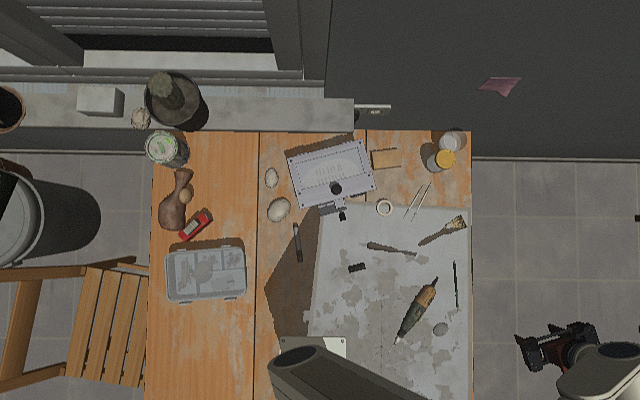

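View pics/s0.png

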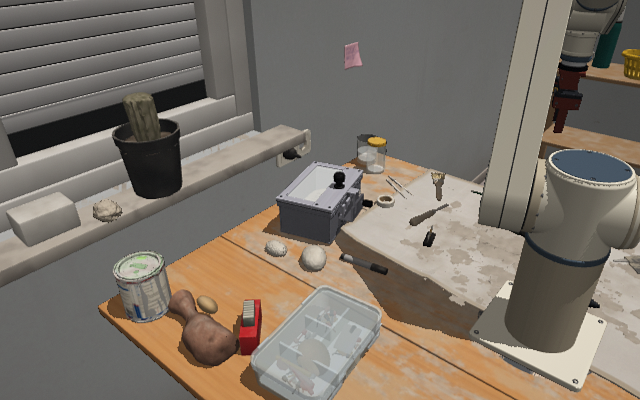

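The top view shows the box around (331,173), the lid knob at (335,187), the pin knob at (342,215) and the marker at (297,243). Next I'll measure these.

```bash
python3 - <<'E'
from h import *
im,X=cloud('t0')
m=np.zeros(X.shape[:2],bool); m[125:225,270:400]=1
z=X[...,2]
lid=m&(z>100)&(z<130)
pts=X[lid]; print('lid n',len(pts),np.median(pts,0))
r=cv2.minAreaRect(pts[:,:2].astype(np.float32)); print(r, cv2.boxPoints(r).round())
k=m&(z>140)&(z<175); print('knob',k.sum(),X[k].mean(0),X[k].max(0))
for v in range(204,224,2): print(v,[tuple(X[v,u].round().astype(int)) for u in range(318,352,4)])
print(X[300,330],X[130:220,270:380,2].max())
E
```

```text
lid n 4165 [628.38458043 -48.37811806 116.68223646]
((613.5499267578125, -53.04022216796875), (202.06007385253906, 240.05885314941406), 15.870930671691895) [[ 484.   35.]
 [ 549. -196.]
 [ 744. -141.]
 [ 678.   90.]]
knob 89 [578.17793484 -62.45511651 156.69856304] [594.32258439 -47.26098666 163.66011411]
204 [(np.int64(535), np.int64(-11), np.int64(64)), (np.int64(536), np.int64(-24), np.int64(61)), (np.int64(535), np.int64(-36), np.int64(84)), (np.int64(534), np.int64(-47), np.int64(100)), (np.int64(536), np.int64(-62), np.int64(65)), (np.int64(534), np.int64(-71), np.int64(116)), (np.int64(534), np.int64(-83), np.int64(114)), (np.int64(539), np.int64(-105), np.int64(0)), (np.int64(539), np.int64(-118), np.int64(5))]
206 [(np.int64(527), np.int64(-11), np.int64(102)), (np.int64(528), np.int64(-23), np.int64(99)), (np.int64(529), np.int64(-36), np.int64(66)), (np.int64(529), np.int64(-49), np.int64(65)), (np.int64(530), np.int64(-62), np.int64(63)), (np.int64(528), np.int64(-71), np.int64(113)), (np.int64(530), np.int64(-87), np.int64(62)), (np.int64(533), np.int64(-105), np.int64(2
[... 2721 characters left out ...]
np.int64(0)), (np.int64(485), np.int64(-66), np.int64(3)), (np.int64(486), np.int64(-79), np.int64(3)), (np.int64(486), np.int64(-92), np.int64(3)), (np.int64(486), np.int64(-106), np.int64(1)), (np.int64(486), np.int64(-119), np.int64(4))]
222 [(np.int64(478), np.int64(-13), np.int64(-1)), (np.int64(478), np.int64(-26), np.int64(4)), (np.int64(478), np.int64(-40), np.int64(-1)), (np.int64(479), np.int64(-53), np.int64(3)), (np.int64(479), np.int64(-66), np.int64(4)), (np.int64(479), np.int64(-80), np.int64(-1)), (np.int64(479), np.int64(-93), np.int64(2)), (np.int64(479), np.int64(-106), np.int64(3)), (np.int64(480), np.int64(-119), np.int64(1))]
[222.90804044 -56.17909295   1.0554032 ] nan
```

Emit:
{"api": "servo_tool", "payload": {
  "rows": [
    [0,0,0,0.35,-0.33,0.1,88],
    [0,0,0,0.7,-0.66,0,87],
    [0,0,0,0.7,-0.66,0,87],
    [0,0,0,0.7,-0.66,0,87],
    [0,0,0,0.7,-0.66,0,87]
  ]
}}

```text
t: 0.72
ee_pos: [282.2, -428.1, 222.8]
orientation: [3.104, 0.48, -0.0]
ft_force: [-0.7, -0.3, 0.4]
width: 87.4
grasp_force: 0.0
```

```bash
python3 - <<'E'
from h import *
o=ctrl.get_obs();print(o['t'],o['ee_pos'],o['orientation'],o['ft_force'])
ci=ctrl.camera_info('wrist');R=np.array(ci['R']);c=-R.T@ci['t'];T=Ro.from_rotvec(o['orientation']).as_matrix()
print('cam in tool',T.T@(c-o['ee_pos']),'axis in tool',T.T@R[2],ci['intrinsics'],T)
E
```

```text
0.725 [ 282.21644585 -428.07408867  222.83843237] [ 3.10392603e+00  4.80472214e-01 -9.57029648e-05] [-0.69611102 -0.32797547  0.44779542]
cam in tool [  72.4279564    -1.00714856 -161.11763536] axis in tool [-2.61825073e-01 -1.07431743e-05  9.65115346e-01] [[311.83393938   0.         314.5487148 ]
 [  0.         311.83393938 204.29311857]
 [  0.           0.           1.        ]] [[ 9.53198458e-01  3.02345329e-01  4.67683339e-05]
 [ 3.02345286e-01 -9.53198215e-01 -7.00501184e-04]
 [-1.67213768e-04  6.81856834e-04 -9.99999754e-01]]
```

Emit:
{"api": "servo_tool", "payload": {
  "rows": [
    [0,0,0,0.625,-0.66,0,87],
    [0,0,0,0.625,-0.66,0,87],
    [0,0,0,0.625,-0.66,0,87],
    [0,0,0,0.625,-0.66,0,87]
  ]
}}

```text
t: 1.23
ee_pos: [362.3, -263.2, 222.5]
orientation: [-3.104, -0.483, 0.0]
ft_force: [0.0, 0.2, -0.9]
width: 86.6
grasp_force: 0.0
```

Emit:
{"api": "servo_tool", "payload": {
  "rows": [
    [0,0,0,0.625,-0.66,0,87],
    [0,0,0,0.625,-0.66,0,87],
    [0,0,0,0.625,-0.66,0,87],
    [0,0,0,0.625,-0.66,0,87],
    [0,0,0,0.625,-0.66,0,87]
  ]
}}

```text
t: 1.85
ee_pos: [441.0, -102.5, 222.5]
orientation: [3.105, 0.477, -0.001]
ft_force: [0.2, 0.2, 0.6]
width: 87.2
grasp_force: 0.0
```

```bash
python3 - <<'E'
from h import *
o=ctrl.get_obs();print(o['t'],o['ee_pos'],o['orientation'],o['ft_force'])
shot('wrist','w0')
E
```

```text
1.85 [ 440.95451611 -102.48120846  222.46784787] [ 3.10473079e+00  4.77157341e-01 -8.29787934e-04] [0.21634714 0.19530454 0.57660891]
```

View pics/w0.png

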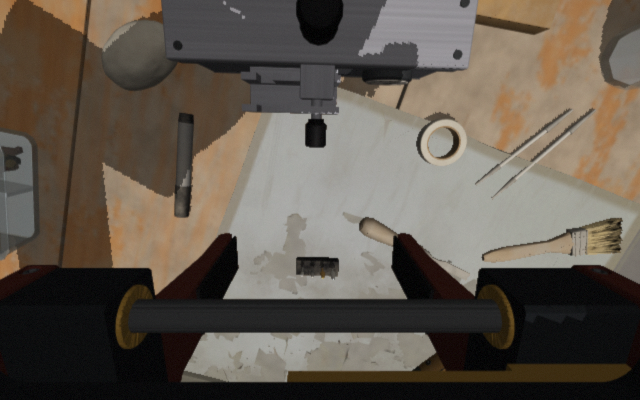

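The wrist view shows the pin knob at about (316,133), the shank at (316,112), the bracket plates at (245–340, 68–112) and the lid knob at (320,15).

```bash
python3 - <<'E'
from h import *
im,X=cloud('w0')
z=X[...,2]
def reg(a,b,c,d,lo,hi):
    m=np.zeros(z.shape,bool); m[a:b,c:d]=1; m&=(z>lo)&(z<hi); return X[m]
# lid front edge -> yaw
L=reg(0,75,160,480,112,124); 
r=cv2.minAreaRect(L[:,:2].astype(np.float32)); print('lid',len(L),np.median(L[:,2]),r[1:],cv2.boxPoints(r).round(1).tolist())
P=reg(114,150,300,332,60,110); print('pin n',len(P),P.min(0),P.max(0))
T=P[P[:,2]>P[:,2].max()-6]; 
q=P[:,:2]-P[:,:2].mean(0); U,S,V=np.linalg.svd(q,full_matrices=0); print('axis',V[0],P.mean(0))
for yaw in (.27,.29):
    e=np.array([np.cos(yaw),np.sin(yaw)]);n=np.array([-e[1],e[0]])
    for nm,Q in (('pin',P),('top',T)): print(yaw,nm,(Q[:,:2]@e).min(),(Q[:,:2]@e).max(),(Q[:,:2]@n).min(),(Q[:,:2]@n).max())
B=reg(60,116,238,345,96,103); print('plate tops',len(B))
K=reg(0,50,290,350,135,170); print('lid knob',len(K),K.min(0),K.max(0))
yaw=.28;e=np.array([np.cos(yaw),np.sin(yaw)]);n=np.array([-e[1],e[0]])
o=np.stack([B[:,:2]@e,B[:,:2]@n],1).round(0)
H,xe,ye=np.histogram2d(o[:,0],o[:,1],bins=[np.arange(o[:,0].min(),o[:,0].max()+3,3),np.arange(o[:,1].min(),o[:,1].max()+3,3)])
print(xe[0],ye[0]);print(H.astype(int))
E
```

```text
lid 18928 117.15891569413813 ((52.151405334472656, 240.2929229736328), 17.54832649230957) [[507.8999938964844, 42.70000076293945], [580.2999877929688, -186.39999389648438], [630.0999755859375, -170.6999969482422], [557.5999755859375, 58.400001525878906]]
pin n 646 [484.39407421 -96.16993021  60.44340251] [519.37673763 -72.45227918  94.41736269]
axis [-0.97968097 -0.20056222] [499.91499244 -83.63909309  89.57269738]
0.27 pin 445.2256418487636 475.70205720560847 -228.35305921061175 -204.06331055829628
0.27 top 445.2256418487636 474.05421706949585 -222.7435119364469 -205.29681600288947
0.29 pin 440.8936528575019 471.13835925814595 -237.82079700849087 -213.3359660952017
0.29 top 440.9662152034586 469.68008657214983 -231.92028807932698 -214.44636361124046
plate tops 1071
lid knob 1532 [561.98335707 -77.14318839 136.43163368] [586.12152251 -45.85896228 160.57900865]
473.0 -241.0
[[ 0  6  9 10 10 11  9 12  7  7  6  7  7  7 12  9 12  7  6  7  2  0  0  0
   0 11  9  7  8  2]
 [ 0 12 13 10  9 12  9 16 12 16 12 12 16 11 12  9 12  9 16 12  4  0  0  0
   0 10 10 11 12  4]
 [ 0  3  3  4  3  4  6  
[... 321 characters left out ...]
0  0  0  0  0
   0  0  0  0  0  0]
 [ 0  0  0  0  0  0  0  0  0  0  0  0  0  0  0  0  0  0  0  0  0  0  0  0
   0  0  0  0  0  0]
 [ 0  0  0  0  0  0  0  0  0  0  0  0  0  0  0  0  0  0  0  0  0  0  0  0
   0  0  0  0  0  0]
 [ 0  3  3  0  0  0  0  0  0  0  0  0  1  1  0  0  0  0  0  0  0  0  0  0
   0  0  0  0  0  0]
 [ 0 15  9  0  0  0  0  0  0  0  0  0  7 14 15 13 16 12 16 12  4  0  0  0
   1 15 15 13 15  4]
 [ 0 13  7  0  0  0  0  0  0  0  0  0  5 10 15 12 15 12 16 11  5  0  0  0
   1 16 15 14 14  4]
 [ 0  0  0  0  0  0  0  0  0  0  0  0  0  0  1  0  0  1  0  0  0  0  0  0
   0  0  0  0  0  0]
 [ 4  3  5  0  0  0  0  0  0  0  0  0  3  6  4  3  4  3  4  5  7  7  4  4
   3  4  3  4  7  7]]
```

```bash
python3 - <<'E'
from h import *
im,X=cloud('w0'); z=X[...,2]
def reg(a,b,c,d,lo,hi):
    m=np.zeros(z.shape,bool); m[a:b,c:d]=1; m&=(z>lo)&(z<hi); return X[m]
L=reg(0,75,160,480,112,122); B=reg(60,116,238,345,96,103); P=reg(114,150,300,332,80,110)
K=reg(0,50,290,350,140,155)
yaw=.29
for it in range(5):
    e=np.array([np.cos(yaw),np.sin(yaw)]);n=np.array([-e[1],e[0]])
    def slope(Q,p):
        a,b=Q[:,:2]@e,Q[:,:2]@n; bs=np.arange(b.min()+3,b.max()-6,3); s=[(x+1.5,np.percentile(a[(b>=x)&(b<x+3)],p)) for x in bs if ((b>=x)&(b<x+3)).sum()>5]
        s=np.array(s);f=np.polyfit(s[:,0],s[:,1],1); r=s[:,1]-np.polyval(f,s[:,0]); k=abs(r)<2
        return np.polyfit(s[k,0],s[k,1],1),k.sum(),np.median(s[k,1])
    lf=slope(L,3); F=B[B[:,:2]@e<(B[:,:2]@e).min()+12]; pf=slope(F,50)
    print(yaw,'lid slope',lf[0][0],lf[2],'plate',pf[0][0],pf[2])
    yaw-=np.arctan((lf[0][0]))
e=np.array([np.cos(yaw),np.sin(yaw)]);n=np.array([-e[1],e[0]])
a=F[:,:2]@e;b=np.sort(F[:,:2]@n); g=np.argmax(np.diff(b)); print('front plate x',np.percentile(a,[1,50,99]),'n range',b[0],b[-1],'notch edges',b[g],b[g+1],'mid',(b[g]+b[g+1])/2)
bl=np.sort(L[:,:2]@n); print('lid n',np.percentile(bl,[.3,99.7]))
for nm,Q in(('pin',P),('knob',K)): print(nm,np.percentile(Q[:,:2]@e,[1,99]),np.percentile(Q[:,:2]@n,[1,99]),Q[:,2].max())
print('yaw',yaw,'tool yaw',np.arctan2(*Ro.from_rotvec([3.10473079e+00,4.77157341e-01,-8.29787934e-04]).as_matrix()[[1,0],0]))
E
```

```text
0.29 lid slope 0.01313526738805114 508.9968878924941 plate 0.017718731141356556 474.42717396090336
0.27686548796596666 lid slope 5.6456752540095495e-05 511.9428910087943 plate 0.004175224149834964 477.14258973901127
0.27680903121348654 lid slope -1.3028457011505845e-05 511.9528775650972 plate 0.00411908356557542 477.1534019652004
0.27682205967049733 lid slope -6.946411320941729e-07 511.95057312431624 plate 0.004132039061999596 477.1509069757258
0.27682275431162945 lid slope 4.134003884516362e-10 511.9504502554959 plate 0.004132729813052042 477.15077394754434
front plate x [474.16286012 477.18922684 480.06387547] n range -236.3652528286257 -152.3471679444345 notch edges -179.39133808937208 -164.70472407504386 mid -172.04803108220796
lid n [-335.42980628  -98.3566766 ]
pin [443.9684295  473.45422747] [-226.47823055 -207.37861773] 94.41736269449059
knob [523.51944149 543.11618156] [-232.13872372 -201.75125919] 154.93220922867087
yaw 0.2768227538982291 tool yaw 0.30498797168640834
```

Emit:
{"api": "servo_tool", "payload": {
  "rows": [
    [0,0,0.019,0.15,0,0.1,87],
    [0,0,0.019,0.3,-0.002,0.3,87],
    [0,0,0.019,0.3,-0.002,0.5,87],
    [0,0,0.019,0.3,-0.002,0.5,87],
    [0,0,0.019,0.3,-0.002,0.5,87]
  ]
}}

```text
t: 2.52
ee_pos: [498.2, -83.9, 123.6]
orientation: [3.112, 0.431, 0.001]
ft_force: [-0.1, -0.0, -0.0]
width: 87.0
grasp_force: 0.0
```

```bash
cat >> h.py <<'E'
YAW=.2768
def st():
    o=ctrl.get_obs();e=np.array([np.cos(YAW),np.sin(YAW)]);n=np.array([-e[1],e[0]])
    T=Ro.from_rotvec(o['orientation']).as_matrix();p=o['ee_pos']
    print('t %.2f e %.1f n %.1f z %.1f yaw %.4f zaxis %s F %s M %s w %.1f g %.1f'%(o['t'],p[:2]@e,p[:2]@n,p[2],np.arctan2(T[1,0],T[0,0]),T[:,2].round(4),o['ft_force'].round(1),o['moment'].round(2),o['width'],o['grasp_force']))
E
python3 -c "
from h import *
st()"
```

```text
t 2.52 e 456.3 n -216.8 z 123.6 yaw 0.2753 zaxis [ 7.e-04 -2.e-04 -1.e+00] F [-0.1 -0.  -0. ] M [-0.02  0.    0.04] w 87.0 g 0.0
```

Emit:
{"api": "servo_tool", "payload": {
  "rows": [
    [0,0,0,0,0,0.15,70],
    [0,0,0,0,0,0.288,50],
    [0,0,0,0,0,0.288,30],
    [0,0,0,0,0,0.288,20],
    [0,0,0,0,0,0.288,10],
    [0,0,0,0,0,0.288,10],
    [0,0,0,0,0,0.288,10],
    [0,0,0,0,0,0.288,10]
  ]
}}

```text
t: 3.52
ee_pos: [498.3, -82.8, 65.4]
orientation: [3.111, 0.434, 0.001]
ft_force: [-0.8, -2.5, 3.9]
width: 19.2
grasp_force: 29.7
```

```bash
python3 -c "
from h import *
st()"
```

```text
t 3.52 e 456.7 n -215.8 z 65.4 yaw 0.2774 zaxis [ 8.e-04 -5.e-04 -1.e+00] F [-0.8 -2.5  3.9] M [-0.47  0.01 -0.03] w 19.2 g 29.7
```

Emit:
{"api": "servo_tool", "payload": {
  "rows": [
    [0,0,0,-0.05,0,0,10],
    [0,0,0,-0.1,0,0,10],
    [0,0,0,-0.15,0,0,10],
    [0,0,0,-0.2,0,0,10],
    [0,0,0,-0.25,0,0,10],
    [0,0,0,-0.27,0,0,10],
    [0,0,0,-0.27,0,0,10],
    [0,0,0,-0.27,0,0,10]
  ]
}}

```text
t: 4.53
ee_pos: [446.4, -97.3, 65.1]
orientation: [3.111, 0.434, 0.001]
ft_force: [0.4, 0.7, 0.5]
width: 18.9
grasp_force: 29.7
```

```bash
python3 -c "
from h import *
st();shot('wrist','w1')
im=cv2.imread('pics/w1.png');cv2.imwrite('pics/w1c.png',cv2.resize(im[40:240,200:440],(720,600)))"
```

```text
t 4.53 e 402.8 n -215.6 z 65.1 yaw 0.2773 zaxis [ 5.e-04 -1.e-04 -1.e+00] F [0.4 0.7 0.5] M [ 0.01 -0.01  0.  ] w 18.9 g 29.7
```

View pics/w1c.png

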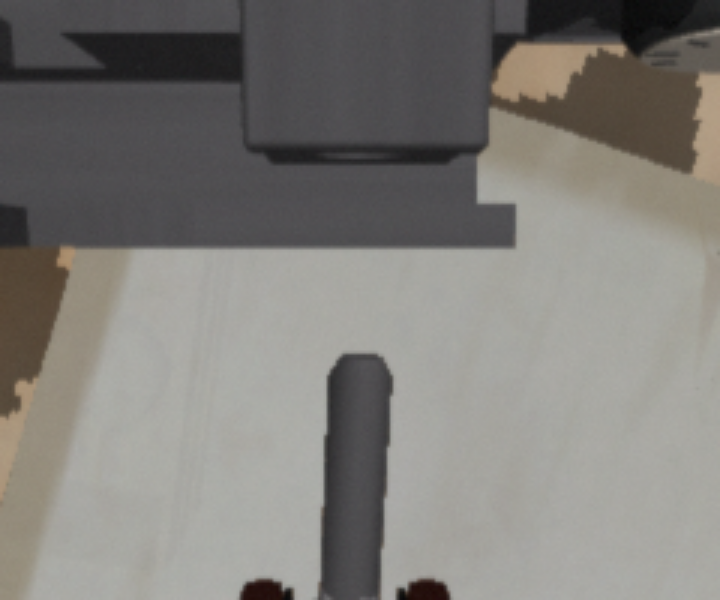

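The pin is out, with its tip at about (319,158) and its shank running down to about (317,236) between the fingers. I'll measure how it sits in the grip.

```bash
cat >> h.py <<'E'
def shank(f,a,b,c,d,lo,hi):
    im,X=cloud(f); e=np.array([np.cos(YAW),np.sin(YAW)]);n=np.array([-e[1],e[0]])
    out=[]
    for v in range(a,b):
        r=X[v,c:d]; r=r[(r[:,2]>lo)&(r[:,2]<hi)]
        if len(r)>4: N=r[:,:2]@n; out.append([np.median(r[:,:2]@e),(N.min()+N.max())/2,np.percentile(r[:,2],90),np.ptp(N)])
    return np.array(out)
E
python3 - <<'E'
from h import *
s=shank('w1',150,236,300,335,60,110)
print(s[::6].round(1)); k=s[6:-4]
print('dn/de',np.polyfit(k[:,0],k[:,1],1),'dz/de',np.polyfit(k[:,0],k[:,2],1),'tip e',s[:,0].max())
E
```

```text
[[ 458.1 -216.9   82.8    5.1]
 [ 456.  -216.8   87.4    8.7]
 [ 453.3 -216.8   87.9    9.7]
 [ 450.6 -216.6   88.     9.2]
 [ 447.9 -216.6   88.     9.3]
 [ 445.  -216.4   87.9    9.9]
 [ 442.3 -216.1   87.8    9.3]
 [ 439.3 -216.2   88.     9.4]
 [ 436.5 -215.9   88.     8.9]
 [ 433.6 -215.7   87.6    9.5]
 [ 430.6 -215.8   87.4    9.6]
 [ 427.7 -215.5   87.7    9.1]
 [ 424.6 -215.5   87.5    9.2]]
dn/de [-4.52002991e-02 -1.96254491e+02] dz/de [6.28840505e-03 8.49194297e+01] tip e 458.13434928039453
```

Emit:
{"api": "servo_tool", "payload": {
  "rows": [
    [0,0,-0.03,0,0,-0.1,10],
    [0,0,-0.03,0,-0.1,-0.15,10],
    [0,0,-0.03,0,-0.212,-0.15,10],
    [0,0,-0.03,0.08,-0.212,-0.15,10],
    [0,0,-0.03,0.16,-0.212,-0.15,10],
    [0,0,-0.03,0.23,-0.212,-0.15,10],
    [0,0,-0.03,0.23,-0.212,-0.15,10],
    [0,0,-0.03,0.23,-0.212,-0.15,10]
  ]
}}

```text
t: 5.58
ee_pos: [478.3, -44.1, 94.7]
orientation: [-3.101, -0.504, 0.002]
ft_force: [-0.2, -0.4, -1.0]
width: 19.6
grasp_force: 29.7
```

```bash
python3 - <<'E'
from h import *
st();shot('wrist','w2')
im=cv2.imread('pics/w2.png');cv2.imwrite('pics/w2c.png',cv2.resize(im[40:240,200:440],(720,600)))
s=shank('w2',140,236,300,335,104,118)
print(s[::8].round(1)); k=s[6:-4]
print('dn/de',np.polyfit(k[:,0],k[:,1],1),k[:,1].mean(),'dz/de',np.polyfit(k[:,0],k[:,2],1),'tip e',s[:,0].max())
im,X=cloud('w2');z=X[...,2];e=np.array([np.cos(YAW),np.sin(YAW)]);n=np.array([-e[1],e[0]])
B=X[(z>96)&(z<103)];E=B[:,:2]@e;N=B[:,:2]@n
for lo,hi in((470,485),(496,508)):
    b=N[(E>lo)&(E<hi)&(N>-245)&(N<-145)]; a=E[(E>lo)&(E<hi)&(N>-245)&(N<-145)]
    if len(b): b=np.sort(b); g=np.argsort(np.diff(b))[-2:]; print(np.percentile(a,[1,99]),b[0],b[-1],[(b[i],b[i+1]) for i in g])
E
```

```text
t 5.58 e 448.0 n -173.1 z 94.7 yaw 0.3222 zaxis [-1.e-03  1.e-04 -1.e+00] F [-0.2 -0.4 -1. ] M [ 0.02 -0.03  0.  ] w 19.6 g 29.7
[[ 511.7 -170.2  117.2   15. ]
 [ 501.2 -171.9  116.6    8.7]
 [ 497.7 -171.9  117.4    9.2]
 [ 494.  -172.1  117.     9.3]
 [ 490.3 -172.1  117.7    9.9]
 [ 486.5 -172.   117.2    9.4]
 [ 482.7 -172.2  117.3    9.5]
 [ 478.8 -171.9  117.1    9.6]
 [ 474.9 -172.1  117.1    9.7]
 [ 471.  -172.   117.5    9.2]]
dn/de [ 1.26340767e-03 -1.72629966e+02] -172.01584193537096 dz/de [-4.69416845e-03  1.19427902e+02] tip e 511.7456577048581
[474.03317873 480.31021306] -237.37219920343205 -152.07766561432518 [(np.float64(-163.01599116301978), np.float64(-162.6988069235679)), (np.float64(-178.79671971500082), np.float64(-164.8470138192144))]
[500.20174366 506.1476798 ] -205.66198627109085 -152.05957300278698 [(np.float64(-152.7248134808514), np.float64(-152.38651308170483)), (np.float64(-178.8183695167438), np.float64(-164.91195853418313))]
```

View pics/w2c.png

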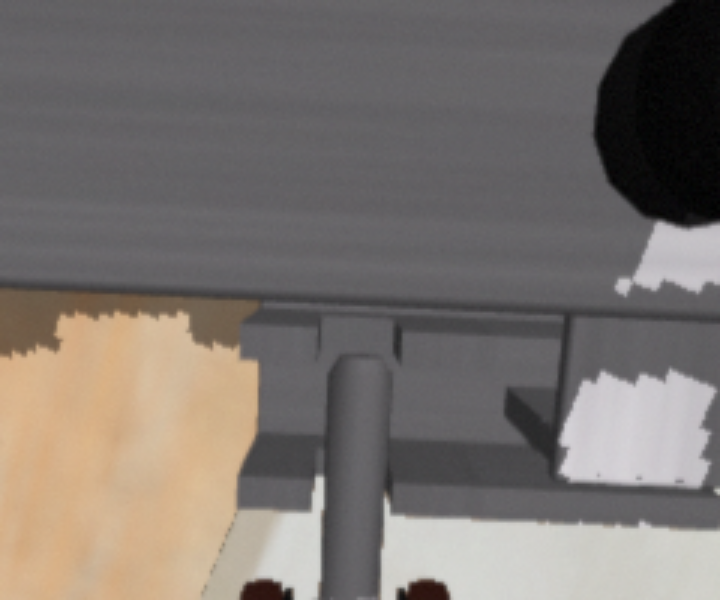

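Emit:
{"api": "servo_tool", "payload": {
  "rows": [
    [0,0,0,0.026,0,0,10],
    [0,0,0,0.026,0,0.05,10],
    [0,0,0,0.026,0,0.1,10],
    [0,0,0,0.026,0,0.13,10],
    [0,0,0,0.026,0,0.15,10],
    [0,0,0,0.026,0,0.16,10],
    [0,0,0,0.026,0,0.16,10],
    [0,0,0,0.026,0,0.16,10]
  ]
}}

```text
t: 6.62
ee_pos: [483.7, -42.3, 63.3]
orientation: [3.101, 0.504, 0.001]
ft_force: [-0.4, -0.2, -0.8]
width: 19.3
grasp_force: 29.7
```

```bash
python3 - <<'E'
from h import *
st();shot('wrist','w3')
s=shank('w3',140,236,300,335,70,95)
print(s[::6].round(1)); k=s[6:-4]
print('tip e',s[:,0].max())
E
```

```text
t 6.62 e 453.8 n -172.9 z 63.3 yaw 0.3223 zaxis [ 4.e-04 -0.e+00 -1.e+00] F [-0.4 -0.2 -0.8] M [-0.03 -0.01 -0.03] w 19.3 g 29.7
[[ 506.1 -165.7   83.3    6. ]
 [ 504.3 -172.    86.2   14. ]
 [ 501.6 -171.9   85.8   14. ]
 [ 498.9 -171.9   85.9    9.3]
 [ 496.  -171.9   85.9   10. ]
 [ 493.3 -171.7   85.9    9.3]
 [ 490.4 -171.9   86.2    9.4]
 [ 487.4 -171.8   85.5    8.9]
 [ 484.4 -169.8   85.5   13.2]
 [ 481.2 -172.    85.7   16.6]
 [ 478.6 -171.9   87.    15.6]
 [ 475.7 -171.9   86.2   14.1]]
tip e 506.3070492580558
```

Emit:
{"api": "servo_tool", "payload": {
  "rows": [
    [0,0,0,0,0,0.004,10],
    [0,0,0,0,0,0.004,10],
    [0,0,0,0,0,0.004,22],
    [0,0,0,0,0,0.004,26],
    [0,0,0,0,0,0.004,40],
    [0,0,0,0,0,0.004,60],
    [0,0,0,0,0,0.004,60]
  ]
}}

```text
t: 7.55
ee_pos: [483.6, -42.3, 62.3]
orientation: [-3.101, -0.504, -0.0]
ft_force: [-0.1, 0.3, 0.0]
width: 52.4
grasp_force: 0.0
```

Emit:
{"api": "servo_tool", "payload": {
  "rows": [
    [0,0,0,0,0,-0.15,60],
    [0,0,0,-0.05,0,-0.4,70],
    [0,0,0,-0.1,0,-0.65,87],
    [0,0,0,-0.1,0,-0.65,87],
    [0,0,0,-0.1,0,-0.65,87],
    [0,0,0,-0.1,0,-0.65,87]
  ]
}}

```text
t: 8.3
ee_pos: [463.8, -48.4, 190.9]
orientation: [-3.1, -0.504, 0.004]
ft_force: [0.5, -0.2, 0.4]
width: 87.2
grasp_force: 0.0
```

```bash
python3 - <<'E'
from h import *
st();shot('wrist','w4')
im=cv2.imread('pics/w4.png');cv2.imwrite('pics/w4c.png',cv2.resize(im[0:200,200:440],(720,600)))
im,X=cloud('w4');z=X[...,2];e=np.array([np.cos(YAW),np.sin(YAW)]);n=np.array([-e[1],e[0]])
E=X[...,:2]@e;N=X[...,:2]@n
m=(abs(N+172)<9)&(E>430)&(E<515)&(z>72)&(z<98)
for a in range(430,515,6):
    k=m&(E>=a)&(E<a+6); 
    if k.sum(): print(a,k.sum(),N[k].min().round(1),N[k].max().round(1),z[k].max().round(1))
k=(z>140)&(z<155)&(abs(N+217)<40)&(E>500); print('lidknob',k.sum(),np.percentile(E[k],[1,99]),np.percentile(N[k],[1,99]))
E
```

```text
t 8.30 e 432.9 n -173.3 z 190.9 yaw 0.3224 zaxis [-2.7e-03  4.0e-04 -1.0e+00] F [ 0.5 -0.2  0.4] M [ 0.03 -0.06 -0.01] w 87.2 g 0.0
436 16 -179.3 -164.2 88.0
442 131 -180.9 -163.1 89.8
448 135 -180.7 -163.0 90.3
454 141 -181.0 -163.5 89.6
460 151 -180.9 -163.2 90.2
466 98 -178.9 -164.9 86.6
472 111 -180.4 -164.8 98.0
478 111 -180.8 -163.1 97.9
484 83 -177.1 -167.5 85.2
490 82 -177.4 -168.0 84.6
496 101 -178.9 -165.1 85.9
502 115 -178.9 -163.8 97.9
508 12 -175.8 -169.9 83.1
lidknob 541 [523.66573408 553.99759707] [-231.61230228 -201.45334073]
```

View pics/w4c.png

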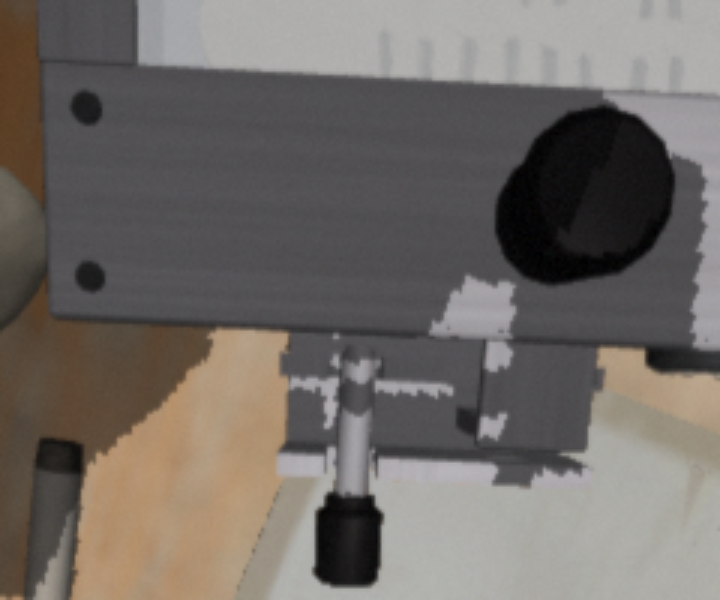

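Emit:
{"api": "servo_tool", "payload": {
  "rows": [
    [0,0,0.03,0.25,0.12,0,87],
    [0,0,0.03,0.45,0.21,0,87],
    [0,0,0.03,0.52,0.2415,0,80],
    [0,0,0.03,0.52,0.2415,0,70],
    [0,0,0.03,0.52,0.2415,0,70]
  ]
}}

```text
t: 8.98
ee_pos: [576.8, -61.2, 191.5]
orientation: [-3.111, -0.434, 0.004]
ft_force: [0.1, -0.2, 0.2]
width: 69.9
grasp_force: 0.0
```

```bash
python3 -c "
from h import *
st()"
```

```text
t 8.97 e 538.1 n -216.5 z 191.5 yaw 0.2774 zaxis [-2.4e-03  3.0e-04 -1.0e+00] F [ 0.1 -0.2  0.2] M [ 0.03  0.02 -0.04] w 69.9 g 0.0
```

Emit:
{"api": "servo_tool", "payload": {
  "rows": [
    [0,0,0,0.004,0,0.15,70],
    [0,0,0,0.004,0,0.28,70],
    [0,0,0,0.004,0,0.3225,60],
    [0,0,0,0.004,0,0.3225,45],
    [0,0,0,0.004,0,0.3225,35],
    [0,0,0,0.004,0,0.3225,15],
    [0,0,0,0.004,0,0.3225,15],
    [0,0,0,0.004,0,0.3225,15],
    [0,0,0,0.004,0,0.3225,15]
  ]
}}

```text
t: 10.1
ee_pos: [580.1, -61.8, 128.7]
orientation: [3.11, 0.434, 0.002]
ft_force: [0.8, -5.2, 6.9]
width: 30.0
grasp_force: 30.0
```

```bash
python3 -c "
from h import *
st()"
```

```text
t 10.10 e 541.1 n -218.0 z 128.7 yaw 0.2774 zaxis [ 1.7e-03 -9.0e-04 -1.0e+00] F [ 0.8 -5.2  6.9] M [-0.77  0.07 -0.08] w 30.0 g 30.0
```

Emit:
{"api": "servo_tool", "payload": {
  "rows": [
    [0,-0.0067,0,0.001,0.003,-0.0067,15],
    [0,-0.0133,0,0.0022,0.003,-0.0133,15],
    [0,-0.0133,0,0.0022,0.003,-0.0133,15],
    [0,-0.02,0,0.0034,0.003,-0.02,15],
    [0,-0.0267,0,0.0047,0.003,-0.0265,15],
    [0,-0.0267,0,0.0047,0.003,-0.0265,15]
  ]
}}

```text
t: 10.85
ee_pos: [580.1, -61.8, 131.7]
orientation: [3.105, 0.434, -0.065]
ft_force: [3.5, -4.8, -11.0]
width: 30.2
grasp_force: 30.0
```

```bash
python3 -c "
from h import *
st()"
```

```text
t 10.85 e 541.1 n -218.0 z 131.7 yaw 0.2776 zaxis [-0.0403 -0.0115 -0.9991] F [  3.5  -4.8 -11. ] M [-0.85 -0.76  0.01] w 30.2 g 30.0
```

Emit:
{"api": "servo_tool", "payload": {
  "rows": [
    [0,-0.0067,0,0.002,0.0,-0.0067,15],
    [0,-0.0133,0,0.003,0.0,-0.0133,15],
    [0,-0.0133,0,0.003,0,-0.0133,15],
    [0,-0.02,0,0.005,0,-0.02,15],
    [0,-0.0267,0,0.006,0,-0.0265,15],
    [0,-0.0267,0,0.006,0,-0.0265,15]
  ]
}}

```text
t: 11.6
ee_pos: [581.9, -61.3, 138.6]
orientation: [3.098, 0.433, -0.125]
ft_force: [0.2, -5.4, 0.4]
width: 29.6
grasp_force: 30.0
```

```bash
python3 -c "
from h import *
st();shot('wrist','w5')
im=cv2.imread('pics/w5.png');cv2.imwrite('pics/w5c.png',cv2.resize(im[0:300,140:500],(720,600)))
im,X=cloud('w5');z=X[...,2];e=np.array([np.cos(YAW),np.sin(YAW)]);n=np.array([-e[1],e[0]])
E=X[...,:2]@e;N=X[...,:2]@n
for N0 in (-300,-130):
  for a in range(505,680,12):
    k=(abs(N-N0)<12)&(E>=a)&(E<a+12)&(z>60); 
    if k.sum()>5: print(N0,a+6,k.sum(),np.median(z[k]).round(1),end=' | ')
"
```

```text
t 11.60 e 542.9 n -218.0 z 138.6 yaw 0.2775 zaxis [-0.0771 -0.0224 -0.9968] F [ 0.2 -5.4  0.4] M [-0.91 -0.15  0.05] w 29.6 g 30.0
-300 523 79 127.8 | -300 535 729 127.4 | -300 547 1323 127.1 | -300 559 2817 224.4 | -300 571 2945 231.2 | -300 583 3547 224.1 | -300 595 929 120.4 | -300 607 999 119.5 | -300 619 1031 118.7 | -300 631 1089 117.7 | -300 643 1193 116.9 | -300 655 1314 118.2 | -300 667 1072 117.6 | -130 523 125 128.0 | -130 535 727 127.5 | -130 547 771 126.6 | -130 559 802 125.7 | -130 571 934 122.6 | -130 583 1314 121.8 | -130 595 987 120.5 | -130 607 1043 119.7 | -130 619 1120 118.7 | -130 631 1177 117.8 | -130 643 1230 117.0 | -130 655 1323 118.2 | -130 667 1038 117.7 |
```

View pics/w5c.png

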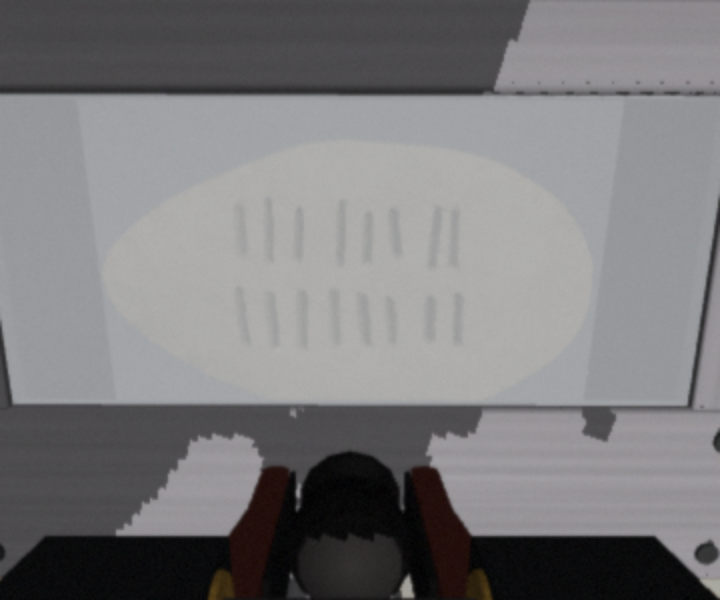

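The seal has let go. The lid's surface rises evenly to about 0.075 rad, and the stone is visible through the window. I'll raise it smoothly to 0.19 rad.

Emit:
{"api": "servo_tool", "payload": {
  "rows": [
    [0,-0.008,0,0.002,0,-0.008,15],
    [0,-0.018,0,0.004,0,-0.018,15],
    [0,-0.028,0,0.006,0,-0.028,15],
    [0,-0.039,0,0.008,0,-0.038,15],
    [0,-0.05,0,0.01,0,-0.049,15],
    [0,-0.06,0,0.0125,0,-0.059,15],
    [0,-0.069,0,0.0145,0,-0.068,15],
    [0,-0.074,0,0.0155,0,-0.073,15],
    [0,-0.0767,0,0.016,0,-0.0755,15],
    [0,-0.0767,0,0.016,0,-0.0755,15]
  ]
}}

```text
t: 12.9
ee_pos: [585.8, -60.2, 152.9]
orientation: [3.07, 0.429, -0.302]
ft_force: [1.5, -5.5, -4.6]
width: 30.1
grasp_force: 30.0
```

Emit:
{"api": "servo_tool", "payload": {
  "rows": [
    [0,0,0,0,0,0,15],
    [0,0,0,0,0,0,15],
    [0,0,0,0,0,0,15]
  ]
}}

```text
t: 13.28
ee_pos: [585.8, -60.2, 152.9]
orientation: [3.07, 0.429, -0.301]
ft_force: [1.0, -5.1, -3.9]
width: 29.8
grasp_force: 30.0
```

```bash
python3 -c "
from h import *
st();shot('wrist','w6');shot('top','t6')
im,X=cloud('w6');z=X[...,2];e=np.array([np.cos(YAW),np.sin(YAW)]);n=np.array([-e[1],e[0]])
E=X[...,:2]@e;N=X[...,:2]@n
for N0 in (-315,-120):
  k=(abs(N-N0)<8)&(E>520)&(E<650)&(z>110)&(z<155); f=np.polyfit(E[k],z[k],1)
  for _ in range(3): k&=abs(z-np.polyval(f,E))<2; f=np.polyfit(E[k],z[k],1)
  print(N0,k.sum(),f,'angle',np.arctan(-f[0]),'front edge z',np.polyval(f,672-158))
im=cv2.imread('pics/t6.png');cv2.imwrite('pics/t6c.png',cv2.resize(im[120:270,250:450],(800,600)))
"
```

```text
t 13.28 e 547.1 n -218.0 z 152.9 yaw 0.2774 zaxis [-0.1869 -0.0536 -0.9809] F [ 1.  -5.1 -3.9] M [-0.85 -0.47  0.18] w 29.8 g 30.0
-315 6023 [-2.04978398e-01  2.52990494e+02] angle 0.20217786633881005 front edge z 147.63159755850677
-120 5945 [-2.07676417e-01  2.54532349e+02] angle 0.20476571588946 front edge z 147.78667098544958
```

View pics/t6c.png

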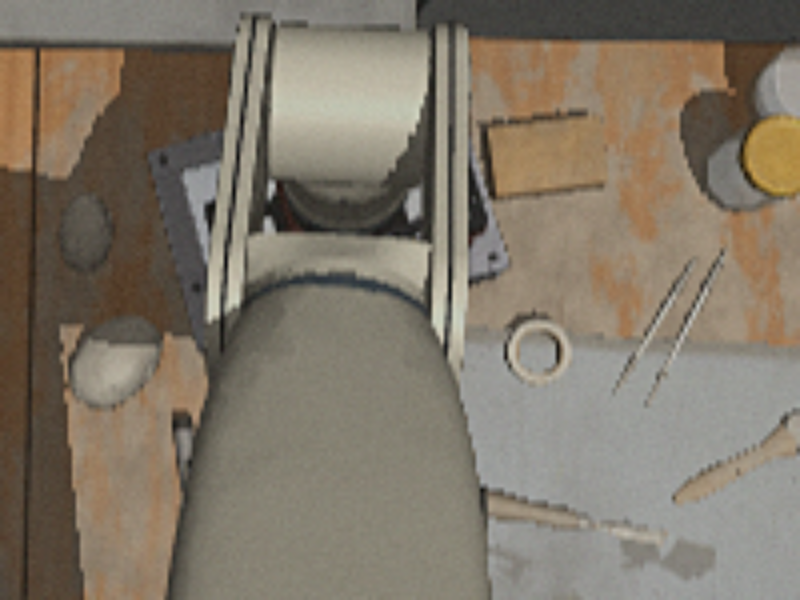

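The lid holds at about 0.19 rad with its front edge about 30 mm up, and the bystanders haven't moved. One last look at the pin before I hand in.

```bash
python3 -c "
from h import *
shot('scene','s6');im=cv2.imread('pics/s6.png');cv2.imwrite('pics/s6c.png',cv2.resize(im[130:280,240:440],(800,600)));st();print(abs(ctrl.get_obs()['qvel']).max())"
```

```text
t 13.43 e 547.0 n -218.0 z 152.8 yaw 0.2774 zaxis [-0.1869 -0.0535 -0.9809] F [ 1.8 -5.1 -2.8] M [-0.87 -0.48  0.19] w 30.0 g 30.0
0.002298709990965182
```

View pics/s6c.png

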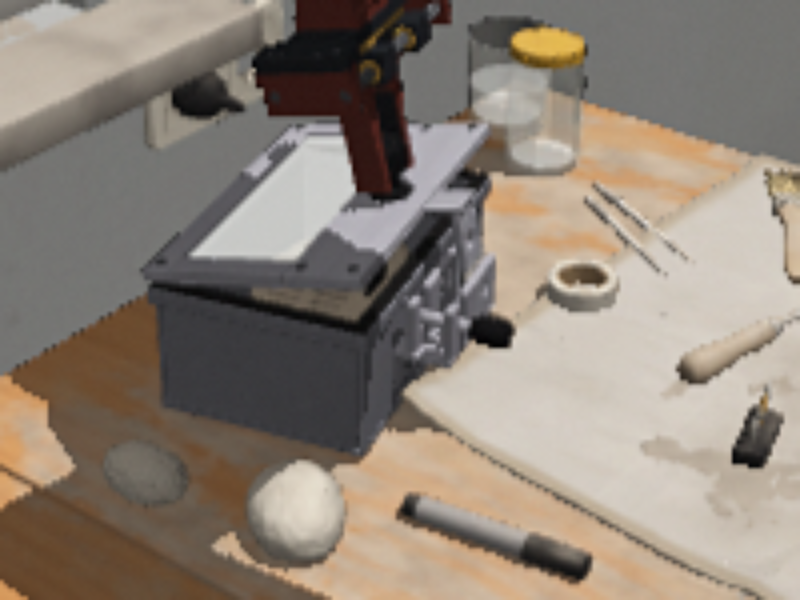

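The pin lies in the notch with its knob at about (492,330) in the crop, the lid is ajar in the gripper, and everything else is where it was.

```bash
python3 -c "
from workcell import ctrl
print(ctrl.close_job())"
```

```text
the job is handed in; nothing more can be done
None
```

I parked the pin in the notch with its knob towards the robot, freed the seal without the lid flying open, and handed the job in with the gripper holding the lid still, its front edge about 3 cm up.

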